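# Trim the throwing wheel's speed control

### The arm

A 7-joint arm with a two-finger parallel gripper is mounted at the origin on the work surface. World frame = base frame: x ahead of the robot, y to its left, z up, the work surface at z = 0. Lengths are in m, angles in rad, forces in N, time in s.
With the tool pointing down it reaches from about 0.4 to 0.875 m from the base axis. Payload 19.3 kg.
Tool frame: the origin (TCP) lies midway between the tips of the shut fingers; the grasp point (between the pads) lies 19 mm behind it; z points along the fingers, y is the line along which they close (so a half turn about z gives the same grasp; the last joint's range is limited). The gripper opens to 85 mm and grips with 20 to 120 N. Pads are 22 mm wide; open, the fingers measure 114 mm over their backs; the gripper's body (76 mm by 85 mm) begins 54 mm behind the grasp point. The pads swing forward as they close: fully open they stand 13 mm farther back than shut.
Start: joints at [1.257, 0.521, -0.036, 1.599, 0.021, 1.021, -0.113], TCP at [0.151, -0.607, 0.197] pointing down, gripper open.
Joint ranges: [-2.91, 2.91], [-0.3, 2.13], [-1.5, 1.42], [0.17, 2.43], [-1.26, 4.41], [0.16, 1.93], [-2.52, 2.52]. Speed limits (rad/s): [1.89, 1.89, 2.39, 2.39, 3.01, 3.01, 3.01].

### API

Orientations are given as [roll, pitch, yaw] about the fixed x, y, z axes, in that order (R = Rz(yaw) Ry(pitch) Rx(roll)).
In Python, from plant import * gives the robot as it stands.
- The arm moves only by the shell command python3 -m handwheel 'ROWS' [FORCE]. ROWS is JSON, a list of rows, each an object of numbers: "dx", "dy", "dz": the shift along the tool's x, y, z in cm; "rx", "ry", "rz": the turn, a rotation vector about the tool's x, y, z in rad; "grip": the opening, from 0 (shut) to 1 (fully open). A call has 1 to 8 rows; each row is the pose to reach, as a shift and turn from the pose commanded when the call began, along the tool's axes at that moment; what a row does not reach only later rows make up. A row lasts 1/8 s, in which the tool goes at most 62.5 mm and 10.7 degrees, less where a joint would pass 70% of its speed; a pose out of reach is approached as far as the arm can. A call with a gripper value outside its range is refused whole. The fingers move at their own pace and stop on an object; FORCE is the grip in N (left out, the last holds). Time passes only in rows, so rows that repeat a pose let the fingers close. It gives the time, the measured TCP pose, the force, the opening and the grip force at its end, in the units of the state.
- read_state(): the state, without advancing time (a new reading comes with each control period).
- camera(name): name is "scene" or "side" or "wrist"; returns a dict with "img" (384x512x3 uint8, red, green, blue), "z_map" (384x512 float32, m along the optical axis (not along the pixel's ray), 0 where there is no reading), "fx", "fy", "cx", "cy" (pixels), "view" (4x4, takes a point from world to camera coordinates); the wrist camera has in their place "hand_eye" (4x4, takes a point from camera to tool coordinates, whose origin is the TCP and whose axes are the flange's). Camera axes: x right, y down, z forward; pixel columns grow to the right and rows downward; lengths in m; the calibration is good to about 2 mm. The wrist camera is an equidistant fisheye: a pixel r from the principal point sees the ray r / f radians off the axis. A picture is of the moment at which its call begins: read the wrist's pose just before it.
- finish_job(): hands the job in; it is judged then, once.
The state is a dict: "time": time; "joint_positions": joint angles; "qd": joint speeds; "joint_torque": joint torques, N m; "position": TCP position; "ee_rot": TCP orientation; "force": force on the tool from outside, world axes, zero at the start; "torque": the same for the moment, N m; "width": finger opening in m; "grip_force": force on a finger pad.
Only numpy, scipy, OpenCV 4.12 (cv2) and the standard library are available. Lean on these libraries where they do the work, as an engineer would, in place of code of your own. Each camera call takes 0.05 s, during which the arm holds its last target. There are 200 camera calls.

### The job

The throwing wheel's speed control unit lies open on the bench. Take the plastic tuning tool out of its wooden stand, put its blade into the slot of the larger of the two trimmers and turn that one clockwise (seen from above) all the way to its end stop, leaving the small trimmer as it is. Then put the tool away, blade down, in the empty earthenware cup, with the cup left standing.

Things in the scene. Friction and masses are not known exactly. Their poses are not given: they have to be found in the camera images.
- tuning_tool: Grey plastic tool, 150 mm, 60 g, loose and upright in a hole 60 mm deep in a 70 mm wooden cube. Origin: middle of the blade's lower edge, at first 10 mm above the table; z up the tool. Blade 18 mm wide along x, 4 thick along y, to z 18 mm; round shaft 18 mm across to z 80; flat handle 28 along x by 18 along y to z 150. Grip it across its 18 mm, about z 115.
- trimmer_slot (a point): Larger trimmer: white disc 40 mm across on a black base, on the fixed aluminium control unit (200 x 200 x 50 mm, parts on it up to 90 mm above the table). Point: centre of the slot's floor, 64 mm above the table; x along the slot, z up, turns with the disc. Slot right across the disc, 8 mm wide, 14 deep, its lips sloping to 16 wide over the top 4 mm. The blade has 13 degrees of play in it.
- trimmer (a joint): Turn of the larger trimmer in rad: 0 at its anticlockwise stop, growing clockwise seen from above, 1.25 at its clockwise stop. It starts between 0 and 0.45, turns with about 0.06 N m of friction and stays where it is left.
- small_trimmer (a joint): Turn of the small trimmer beside it (white disc 22 mm across with a 4 mm slot on a 34 mm base, 90 mm from the larger one, on either side of it), in rad, clockwise positive: it starts at 0 and is to stay there.
- cup: Empty reddish earthenware cup without a handle, loose, 450 g, 85 mm high, 88 mm across at the rim, walls 4 mm, floor 5 mm thick and about 62 mm across inside. Origin at the centre of its underside, z up.

How it is judged:
By the outcome, as a careful person would: the job done as asked, in the order asked, and still so for the second after the job is handed in, with the robot touching nothing.
It also fails if it takes over 54 s, if anything falls off the work surface, if the arm or the gripper's body presses on something with over 40 N, if the wrist force passes 120 N, or if a joint passes its speed limit or range.

## Working session

There is one attempt and no reset: what is moved stays moved. The work goes in short steps, Python scripts to look and compute and a shell command to move; the robot and the scene stay as the last step left them, time stands still between calls to the robot, and variables do not carry over. Pictures are saved under pics/ and viewed, at most 12 in all, crops included, and the job is handed in when it is done.

```bash
ls; mkdir -p pics; python3 - <<'E'
from plant import *
import cv2,numpy as np
s=read_state();print(s['time'],s['position'],s['ee_rot'],s['width'])
a=camera("scene");b=camera("side")
np.savez('c0.npz',**{'a_'+k:v for k,v in a.items()},**{'b_'+k:v for k,v in b.items()})
cv2.imwrite('pics/scene.png',a['img'][...,::-1]);cv2.imwrite('pics/side.png',b['img'][...,::-1])
E
```

```text
pics
0.0 [ 0.15075073 -0.60615935  0.19675381] [-3.14047129e+00  7.30250163e-05  2.43785681e-01] 0.08565593309972853
```

View pics/scene.png

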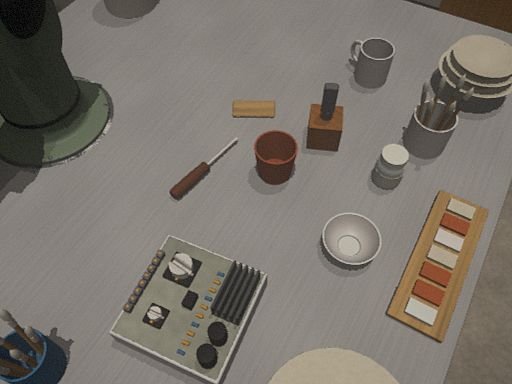

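View pics/side.png

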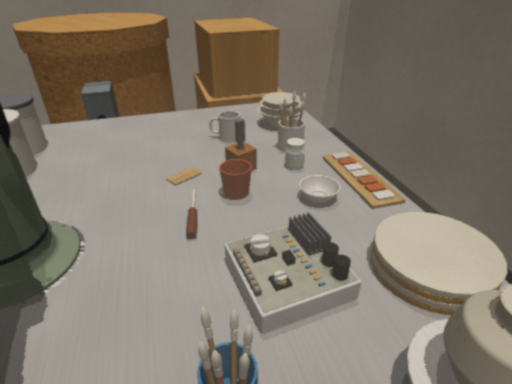

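Scene view: tool handle about (330,100) in its block (325,127), cup (275,157), large trimmer (181,265), small trimmer (155,315). Now positions from those pixels.

```bash
cat > h.py <<'E'
import numpy as np,cv2
def world(c):
    v,u=np.mgrid[:384,:512].astype(float);z=c['z_map']
    P=np.stack([(u-c['cx'])/c['fx']*z,(v-c['cy'])/c['fy']*z,z],-1)
    T=np.linalg.inv(c['view']);W=P@T[:3,:3].T+T[:3,3];W[z==0]=np.nan
    return W
def rect(xy):
    (c,s,a)=cv2.minAreaRect((xy*1000).astype(np.float32));return np.round(c,1),np.round(s,1),round(a,1)
E
python3 - <<'E'
from h import *
d=np.load('c0.npz')
for n,boxes in (('a',dict(tool=(315,75,350,155),cup=(245,125,305,185),big=(160,245,205,290),small=(140,298,172,332),unit=(105,230,275,384))),('b',dict(tool=(222,115,262,170),cup=(215,155,255,200),big=(245,230,280,260)))):
    c={k[2:]:d[k] for k in d.files if k[0]==n};W=world(c);T=np.linalg.inv(c['view']);print(n,'cam',T[:3,3].round(3),c['fx'])
    im=c['img'].astype(int)
    for k,(x0,y0,x1,y1) in boxes.items():
        w=W[y0:y1,x0:x1].reshape(-1,3);p=im[y0:y1,x0:x1].reshape(-1,3);ok=~np.isnan(w[:,0])
        if k=='tool':
            for lo,hi in((.152,.17),(.09,.15),(.062,.076)):
                m=ok&(w[:,2]>lo)&(w[:,2]<hi);print(k,lo,m.sum(),rect(w[m,:2]))
        if k=='cup':
            m=ok&(w[:,2]>.079)&(w[:,2]<.092)&(p[:,0]>p[:,2]*1.5);print(k,m.sum(),cv2.minEnclosingCircle((w[m,:2]*1000).astype(np.float32)),np.median(w[m],0))
        if k in('big','small'):
            m=ok&(p.min(1)>140)&(w[:,2]>.055);print(k,m.sum(),cv2.minEnclosingCircle((w[m,:2]*1000).astype(np.float32)),np.percentile(w[m,2],[5,50,95]))
        if k=='unit':
            m=ok&(w[:,2]>.042)&(w[:,2]<.1);print(k,rect(w[m,:2]))
im=d['a_img'][235:335,120:220,::-1];o=cv2.resize(im,(400,400),interpolation=cv2.INTER_CUBIC)
o2=cv2.resize(d['a_img'][70:170,270:370,::-1],(400,400),interpolation=cv2.INTER_CUBIC)
cv2.imwrite('pics/z1.png',np.hstack([o,o2]))
E
```

```text
a cam [ 0.791 -0.39   0.793] 456.3393191330847
tool 0.152 109 (array([578.2, 259.8]), array([26. , 17.5]), 24.5)
tool 0.09 295 (array([578.7, 254.8]), array([29.7, 12.9]), 4.7)
tool 0.062 590 (array([583.3, 263.4]), array([59.1, 74. ]), 23.5)
cup 274 ((530.5048828125, 126.12640380859375), 45.05092239379883) [0.52960776 0.13112668 0.08307451]
big 255 ((509.0706481933594, -172.4250030517578), 21.588260650634766) [0.06163151 0.07624418 0.07850191]
small 94 ((519.158935546875, -262.5102844238281), 11.93430233001709) [0.06202869 0.06844713 0.07048313]
unit (array([ 593.7, -210.6]), array([279.6, 200.3]), 6.7)
b cam [ 0.357 -0.681  0.535] 350.22644580298834
tool 0.152 46 (array([578.8, 259.9]), array([28.1, 14.9]), 21.2)
tool 0.09 199 (array([594.8, 360.4]), array([227.7,  60.9]), 89.3)
tool 0.062 496 (array([587.7, 333.1]), array([409.9, 102.7]), 78.5)
cup 206 ((530.6830444335938, 125.18870544433594), 45.35074234008789) [0.53047555 0.12085996 0.08387741]
big 172 ((509.77532958984375, -175.00469970703125), 21.13191032409668) [0.07488228 0.07846723 0.07996507]
```

View pics/z1.png

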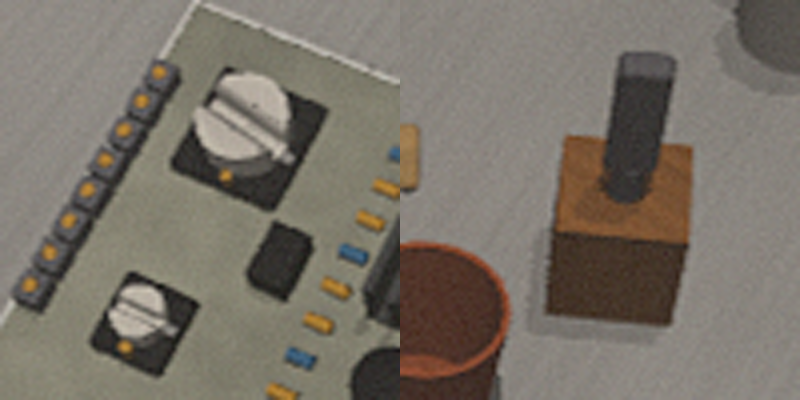

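```bash
cat >> h.py <<'E'
from scipy.spatial.transform import Rotation as Ro
def goto(s,p,yaw=None):
    "shift cm in tool axes; rz rad"
    R=Ro.from_euler('xyz',s['ee_rot']).as_matrix();d=R.T@(np.array(p)-s['position'])*100
    out=[d.round(2)]
    if yaw is not None:
        Rt=Ro.from_euler('xyz',[np.pi,0,yaw]).as_matrix();out.append(Ro.from_matrix(R.T@Rt).as_rotvec().round(4))
    return out
E
python3 - <<'E'
from h import *
from plant import *
d=np.load('c0.npz');V=d['a_view']
for p in([0,0,0],[.15,-.6,.2],[0,0,.3]):
    q=V@np.r_[p,1];print(p,q[:3].round(2),(q[:2]/q[2]*d['a_fx']+[d['a_cx'],d['a_cy']]).round())
W=world({k[2:]:d[k] for k in d.files if k[0]=='a'})
for u,v in((40,130),(40,60),(100,115),(20,20)):print(u,v,W[v,u].round(2))
c=camera('wrist');print(c['hand_eye'].round(3),c['fx'],c['cx'],c['cy'])
s=read_state();print(goto(s,[.47,-.19,.3]),goto(s,[.4,-.3,.3]))
E
```

```text
[0, 0, 0] [-0.48 -0.17  1.07] [ 51. 118.]
[0.15, -0.6, 0.2] [-0.65  0.21  0.58] [-261.  359.]
[0, 0, 0.3] [-0.48 -0.34  0.82] [-13.   4.]
40 130 [ 0.06 -0.06  0.05]
40 60 [ 0.08 -0.    0.21]
100 115 [0.1  0.06 0.01]
20 20 [ 0.1  -0.01  0.31]
[[-0.    -0.964 -0.265  0.068]
 [ 1.    -0.    -0.    -0.001]
 [ 0.    -0.265  0.964 -0.176]
 [ 0.     0.     0.     1.   ]] 297.3186396354542 255.867779346528 193.46034114230696
[array([ 41.03, -32.7 , -10.29])] [array([ 31.58, -23.71, -10.29])]
```

```bash
python3 -m handwheel '[{"dz":-6},{"dx":2,"dy":-2,"dz":-12},{"dx":6,"dy":-6,"dz":-14},{"dx":10,"dy":-10,"dz":-14},{"dx":14.5,"dy":-14,"dz":-14},{"dx":19,"dy":-18,"dz":-14},{"dx":23.5,"dy":-22,"dz":-14},{"dx":28,"dy":-26,"dz":-14}]' && python3 - <<'E'
from h import *
from plant import *
print(goto(read_state(),[.47,-.18,.25]))
E
```

```text
schema error: expected keys dx, dy, dz, rx, ry, rz, grip
```

```bash
python3 -m handwheel '[{"dx":0,"dy":0,"dz":-6,"rx":0,"ry":0,"rz":0,"grip":1},{"dx":2,"dy":-2,"dz":-12,"rx":0,"ry":0,"rz":0,"grip":1},{"dx":6,"dy":-6,"dz":-14,"rx":0,"ry":0,"rz":0,"grip":1},{"dx":10,"dy":-10,"dz":-14,"rx":0,"ry":0,"rz":0,"grip":1},{"dx":14.5,"dy":-14,"dz":-14,"rx":0,"ry":0,"rz":0,"grip":1},{"dx":19,"dy":-18,"dz":-14,"rx":0,"ry":0,"rz":0,"grip":1},{"dx":23.5,"dy":-22,"dz":-14,"rx":0,"ry":0,"rz":0,"grip":1},{"dx":28,"dy":-26,"dz":-14,"rx":0,"ry":0,"rz":0,"grip":1}]' && python3 - <<'E'
from h import *
from plant import *
print(goto(read_state(),[.47,-.18,.25]))
E
```

```text
time: 1.15
position: [0.3605, -0.2849, 0.3374]
ee_rot: [3.141, -0.0, 0.244]
force: [0.3, -0.6, 0.3]
width: 0.0852
grip_force: 0.0
[array([13.16, -7.54,  8.74])]
```

```bash
python3 -m handwheel '[{"dx":5,"dy":-3,"dz":2,"rx":0,"ry":0,"rz":0,"grip":1},{"dx":9,"dy":-6,"dz":5,"rx":0,"ry":0,"rz":0,"grip":1},{"dx":13,"dy":-7.5,"dz":8,"rx":0,"ry":0,"rz":0,"grip":1},{"dx":13,"dy":-7.5,"dz":8,"rx":0,"ry":0,"rz":0,"grip":1}]' && cat >> h.py <<'E'
def wray(c,s,uv):
    "wrist pixel -> world origin, directions"
    d=(np.asarray(uv,float)-[c['cx'],c['cy']]);r=np.hypot(*d.T);t=r/c['fx'];k=np.where(r>0,np.sin(t)/np.maximum(r,1e-9),0)
    D=np.c_[d*k[:,None],np.cos(t)];R=Ro.from_euler('xyz',s['ee_rot']).as_matrix();H=c['hand_eye']
    return R@H[:3,3]+s['position'],D@(R@H[:3,:3]).T
def onplane(c,s,uv,z):
    o,D=wray(c,s,uv);return o+D*((z-o[2])/D[:,2])[:,None]
def proj(c,s,P):
    R=Ro.from_euler('xyz',s['ee_rot']).as_matrix();H=c['hand_eye']
    q=((np.atleast_2d(P)-s['position'])@R-H[:3,3])@H[:3,:3];t=np.arctan2(np.hypot(q[:,0],q[:,1]),q[:,2])
    return q[:,:2]/np.hypot(q[:,0],q[:,1])[:,None]*(t*c['fx'])[:,None]+[c['cx'],c['cy']]
E
python3 - <<'E'
from h import *
from plant import *
import pickle
s=read_state();c=camera('wrist');pickle.dump((s,c),open('w1.pkl','wb'))
uv=proj(c,s,[[.509,-.173,.078],[.519,-.262,.07]]);print(uv.round())
u,v=uv[0].astype(int);x0,y0=max(u-50,0),max(v-50,0);print(x0,y0)
o=cv2.resize(c['img'][y0:y0+100,x0:x0+100,::-1],None,fx=4,fy=4,interpolation=cv2.INTER_CUBIC)
im=c['img'][...,::-1];im=np.vstack([im[:,:],np.zeros((16,512,3),np.uint8)]);o=np.vstack([o,np.zeros((400,o.shape[1],3),np.uint8)])[:400,:288] if 0 else cv2.resize(o,(288,288))
p=np.zeros((400,800,3),np.uint8);p[:,:512]=im;p[:288,512:]=o;cv2.imwrite('pics/w1.png',p)
E
```

```text
time: 1.65
position: [0.4686, -0.1798, 0.2551]
ee_rot: [-3.139, 0.002, 0.248]
force: [-0.4, -0.6, 0.7]
width: 0.0855
grip_force: 0.0
[[260. 136.]
 [331. 146.]]
209 86
```

View pics/w1.png

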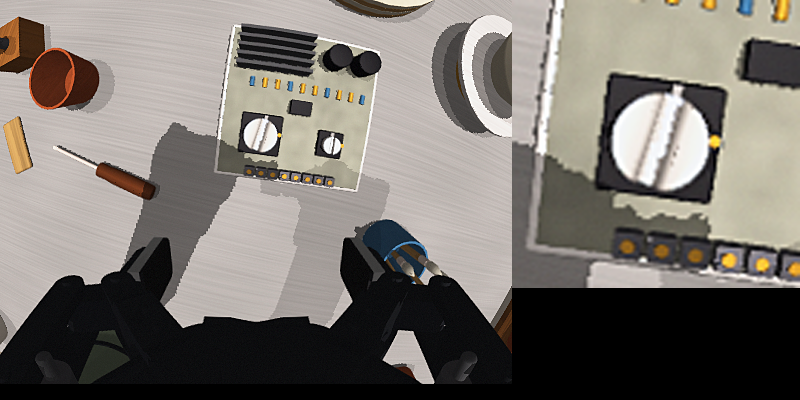

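Wrist view: large disc at about (261,134), slot from about (265,117) to (254,150) with a tab at its far end; small trimmer (331,146) untouched.

```bash
python3 - <<'E'
from h import *
import pickle
s,c=pickle.load(open('w1.pkl','rb'))
g=c['img'].astype(int).min(2)
m=np.zeros(g.shape,np.uint8);m[105:160,235:290]=(g[105:160,235:290]>150)
n,l,st,ce=cv2.connectedComponentsWithStats(m);i=1+st[1:,4].argmax();print(st[i],ce[i])
ct,_=cv2.findContours((l==i).astype(np.uint8),0,cv2.CHAIN_APPROX_NONE);ct=max(ct,key=len)
P=onplane(c,s,ct[:,0],.078)
e=cv2.fitEllipse((P[:,:2]*1000).astype(np.float32));print('ell',e)
cen=np.array(e[0])/1000
v,u=np.mgrid[105:165,230:295];uv=np.c_[u.ravel(),v.ravel()];Q=onplane(c,s,uv,.078)[:,:2]-cen;gg=g[v,u].ravel()
k=np.hypot(*Q.T)<.016
# direction: per angle, grey profile variance along the perpendicular
best=[]
for a in np.arange(0,180,2):
    n_=np.array([-np.sin(np.radians(a)),np.cos(np.radians(a))]);b=np.round(Q[k]@n_/.0012).astype(int)
    w=sum(gg[k][b==j].var()*(b==j).sum() for j in set(b));best.append(w)
best=np.array(best);a=2*best.argmin();print('slot deg',a,best[a//2-4:a//2+5].round(-3))
n_=np.array([-np.sin(np.radians(a)),np.cos(np.radians(a))]);b=np.round(Q[k]@n_/.0012).astype(int)
print([(j,int(gg[k][b==j].mean())) for j in sorted(set(b))])
W=None
print(goto(s,[.578,.260,.22],np.radians(23.5)))
E
```

```text
[ 235  105   55   55 1102] [267.54174229 127.73139746]
ell ((515.3441162109375, -175.02821350097656), (64.77335357666016, 72.69805145263672), 142.04376220703125)
slot deg 176 [706000. 628000. 553000. 491000. 488000. 505000.]
[(np.int64(-13), 242), (np.int64(-12), 241), (np.int64(-11), 238), (np.int64(-10), 237), (np.int64(-9), 235), (np.int64(-8), 232), (np.int64(-7), 216), (np.int64(-6), 178), (np.int64(-5), 175), (np.int64(-4), 226), (np.int64(-3), 236), (np.int64(-2), 244), (np.int64(-1), 246), (np.int64(0), 223), (np.int64(1), 154), (np.int64(2), 117), (np.int64(3), 150), (np.int64(4), 185), (np.int64(5), 210), (np.int64(6), 222), (np.int64(7), 222), (np.int64(8), 229), (np.int64(9), 237), (np.int64(10), 226), (np.int64(11), 245), (np.int64(12), 232), (np.int64(13), 248)]
[array([ 21.41, -39.94,   3.58]), array([-0.0031,  0.002 , -0.1621])]
```

```bash
python3 - <<'E'
from h import *
import pickle
s,c=pickle.load(open('w1.pkl','rb'))
g=c['img'].astype(int).min(2)
v,u=np.mgrid[105:165,230:295];uv=np.c_[u.ravel(),v.ravel()];Q=onplane(c,s,uv,.078)[:,:2];gg=g[v,u].ravel()
# disc: bright pixels inside the dark base square
k=(gg>110)&(np.hypot(*(Q-[.509,-.174]).T)<.026)
pts=(Q[k]*1000).astype(np.float32)
m=np.zeros(g.shape,np.uint8);m[uv[k][:,1],uv[k][:,0]]=1
m=cv2.morphologyEx(m,cv2.MORPH_OPEN,np.ones((5,5)))
ct=max(cv2.findContours(m,0,cv2.CHAIN_APPROX_NONE)[0],key=len)
P=(onplane(c,s,ct[:,0],.078)[:,:2]*1000).astype(np.float32)
e=cv2.fitEllipse(P);print(e,cv2.minEnclosingCircle(P))
cen=np.array(e[0])/1000;Q=Q-cen;k=np.hypot(*Q.T)<.017
best={}
for a in range(150,210,1):
    n_=np.array([-np.sin(np.radians(a)),np.cos(np.radians(a))]);b=np.round(Q[k]@n_/.0012).astype(int)
    best[a]=sum(gg[k][b==j].var()*(b==j).sum() for j in set(b))
a=min(best,key=best.get);print(a,[(x,int(best[x]/1000)) for x in range(a-8,a+9,2)])
n_=np.array([-np.sin(np.radians(a)),np.cos(np.radians(a))]);b=np.round(Q[k]@n_/.0012).astype(int)
print([(j*1.2,int(gg[k][b==j].mean())) for j in sorted(set(b))])
E
```

```text
((511.2120056152344, -172.99945068359375), (37.50969696044922, 39.95512008666992), 174.17193603515625) ((511.151123046875, -173.2360076904297), 20.968605041503906)
176 [(168, 492), (170, 388), (172, 276), (174, 156), (176, 130), (178, 178), (180, 287), (182, 390), (184, 499)]
[(np.float64(-16.8), 244), (np.float64(-15.6), 243), (np.float64(-14.399999999999999), 243), (np.float64(-13.2), 241), (np.float64(-12.0), 239), (np.float64(-10.799999999999999), 237), (np.float64(-9.6), 235), (np.float64(-8.4), 233), (np.float64(-7.199999999999999), 223), (np.float64(-6.0), 191), (np.float64(-4.8), 158), (np.float64(-3.5999999999999996), 201), (np.float64(-2.4), 237), (np.float64(-1.2), 244), (np.float64(0.0), 246), (np.float64(1.2), 243), (np.float64(2.4), 194), (np.float64(3.5999999999999996), 125), (np.float64(4.8), 136), (np.float64(6.0), 180), (np.float64(7.199999999999999), 201), (np.float64(8.4), 233), (np.float64(9.6), 235), (np.float64(10.799999999999999), 236), (np.float64(12.0), 239), (np.float64(13.2), 240), (np.float64(14.399999999999999), 242), (np.float64(15.6), 243), (np.float64(16.8), 243)]
```

```bash
python3 -m handwheel '[{"dx":2.5,"dy":-5,"dz":0,"rx":0,"ry":0,"rz":-0.02,"grip":1},{"dx":5.5,"dy":-10,"dz":0,"rx":0,"ry":0,"rz":-0.04,"grip":1},{"dx":8,"dy":-15,"dz":0,"rx":0,"ry":0,"rz":-0.06,"grip":1},{"dx":11,"dy":-20,"dz":0,"rx":0,"ry":0,"rz":-0.08,"grip":1},{"dx":13.5,"dy":-25,"dz":0,"rx":0,"ry":0,"rz":-0.1,"grip":1},{"dx":16,"dy":-30,"dz":0,"rx":0,"ry":0,"rz":-0.12,"grip":1},{"dx":18.5,"dy":-35,"dz":0,"rx":0,"ry":0,"rz":-0.14,"grip":1},{"dx":21.4,"dy":-39.9,"dz":0,"rx":0,"ry":0,"rz":-0.162,"grip":1}]' && python3 - <<'E'
from h import *
from plant import *
import pickle
s=read_state();c=camera('wrist');pickle.dump((s,c),open('w2.pkl','wb'))
print(s['position'],s['ee_rot'],s['joint_positions'].round(2) if hasattr(s['joint_positions'],'round') else s['joint_positions'])
print(proj(c,s,[[.578,.26,.16]]))
cv2.imwrite('pics/w2.png',c['img'][...,::-1])
E
```

```text
time: 2.7
position: [0.5801, 0.2565, 0.2584]
ee_rot: [3.14, -0.001, 0.405]
force: [1.1, -0.8, -0.0]
width: 0.0856
grip_force: 0.0
[0.58008167 0.25652393 0.2583603 ] [ 3.14045427e+00 -1.07296993e-03  4.04546635e-01] [-0.17  0.52 -0.52  1.48  0.27  1.21 -1.9 ]
[[252.14587521 186.47367413]]
```

View pics/w2.png

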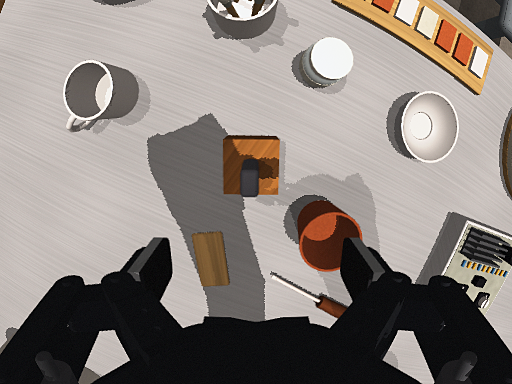

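Handle top at about (250,185), squarely between the fingers, cup at (330,237) clear. Joint 7 is at −1.9 and clockwise turning lowers it further, so I flip the grasp by a half turn first.

```bash
python3 -m handwheel '[{"dx":0,"dy":0,"dz":0,"rx":0,"ry":0,"rz":-0.18,"grip":1},{"dx":0,"dy":0,"dz":0,"rx":0,"ry":0,"rz":-0.36,"grip":1},{"dx":0,"dy":0,"dz":0,"rx":0,"ry":0,"rz":-0.54,"grip":1},{"dx":0,"dy":0,"dz":0,"rx":0,"ry":0,"rz":-0.72,"grip":1},{"dx":0,"dy":0,"dz":0,"rx":0,"ry":0,"rz":-0.9,"grip":1},{"dx":0,"dy":0,"dz":0,"rx":0,"ry":0,"rz":-1.08,"grip":1},{"dx":0,"dy":0,"dz":0,"rx":0,"ry":0,"rz":-1.26,"grip":1},{"dx":0,"dy":0,"dz":0,"rx":0,"ry":0,"rz":-1.44,"grip":1}]' ; python3 -m handwheel '[{"dx":0,"dy":0,"dz":0,"rx":0,"ry":0,"rz":-0.18,"grip":1},{"dx":0,"dy":0,"dz":0,"rx":0,"ry":0,"rz":-0.36,"grip":1},{"dx":0,"dy":0,"dz":0,"rx":0,"ry":0,"rz":-0.54,"grip":1},{"dx":0,"dy":0,"dz":0,"rx":0,"ry":0,"rz":-0.72,"grip":1},{"dx":0,"dy":0,"dz":0,"rx":0,"ry":0,"rz":-0.9,"grip":1},{"dx":0,"dy":0,"dz":0,"rx":0,"ry":0,"rz":-1.08,"grip":1},{"dx":0,"dy":0,"dz":0,"rx":0,"ry":0,"rz":-1.26,"grip":1},{"dx":0,"dy":0,"dz":0,"rx":0,"ry":0,"rz":-1.44,"grip":1}]' ; python3 -m handwheel '[{"dx":0,"dy":0,"dz":0,"rx":0,"ry":0,"rz":-0.18,"grip":1},{"dx":0,"dy":0,"dz":0,"rx":0,"ry":0,"rz":-0.26,"grip":1},{"dx":0,"dy":0,"dz":0,"rx":0,"ry":0,"rz":-0.26,"grip":1}]'; python3 - <<'E'
from h import *
from plant import *
import pickle
s=read_state();c=camera('wrist');pickle.dump((s,c),open('w3.pkl','wb'))
print(s['ee_rot'],s['joint_positions'])
uv=proj(c,s,[[.578,.26,.16]])[0];print(uv)
g=c['img'].astype(int);x,y=uv.astype(int)
# handle top: depth near the top plane
z=c['z_map'];sub=z[y-30:y+30,x-30:x+30]
v,u=np.mgrid[y-30:y+30,x-30:x+30];uvs=np.c_[u.ravel(),v.ravel()]
o,D=wray(c,s,uvs);dc=(D@(Ro.from_euler('xyz',s['ee_rot']).as_matrix()@c['hand_eye'][:3,:3]))[:,2]
W=o+D*(sub.ravel()/dc)[:,None];k=(W[:,2]>.152)&(W[:,2]<.168);print('top',k.sum(),rect(W[k,:2]),np.median(W[k,2]))
k=(W[:,2]>.062)&(W[:,2]<.076);print('blk',k.sum(),rect(W[k,:2]))
for p in ([.578,.26,.106],):print(goto(s,p,np.radians(203.5)))
E
```

```text
time: 3.75
position: [0.5798, 0.2547, 0.258]
ee_rot: [3.141, 0.001, 1.85]
force: [0.0, -0.6, -0.6]
width: 0.0855
grip_force: 0.0
time: 4.75
position: [0.5799, 0.2546, 0.2579]
ee_rot: [-3.14, 0.001, -2.993]
force: [-0.7, -0.4, -0.1]
width: 0.0855
grip_force: 0.0
time: 5.12
position: [0.5798, 0.255, 0.2576]
ee_rot: [-3.141, 0.0, -2.739]
force: [-0.1, 0.9, -0.2]
width: 0.0857
grip_force: 0.0
[-3.14061380e+00  1.04329362e-05 -2.73948602e+00] [ 0.18634412  0.74711374 -1.21823114  1.46504753  0.70263115  1.41484605
  0.92214303]
[260.98847641 184.66586374]
top 512 (array([579.1, 263.7]), array([28.4, 17.4]), 23.0) 0.1589248648326238
blk 1778 (array([586.4, 266. ]), array([54.6, 70.1]), 23.1)
[array([-0.03,  0.55, 15.16]), array([-0.001,  0.   , -0.008])]
```

```bash
python3 -m handwheel '[{"dx":-0.15,"dy":0.7,"dz":4,"rx":0,"ry":0,"rz":0,"grip":1},{"dx":-0.15,"dy":0.7,"dz":9,"rx":0,"ry":0,"rz":0,"grip":1},{"dx":-0.15,"dy":0.7,"dz":13,"rx":0,"ry":0,"rz":0,"grip":1},{"dx":-0.15,"dy":0.7,"dz":15.1,"rx":0,"ry":0,"rz":0,"grip":1},{"dx":-0.15,"dy":0.7,"dz":15.1,"rx":0,"ry":0,"rz":0,"grip":0.6},{"dx":-0.15,"dy":0.7,"dz":15.1,"rx":0,"ry":0,"rz":0,"grip":0.3},{"dx":-0.15,"dy":0.7,"dz":15.1,"rx":0,"ry":0,"rz":0,"grip":0.1},{"dx":-0.15,"dy":0.7,"dz":15.1,"rx":0,"ry":0,"rz":0,"grip":0.1}]' 80; python3 -m handwheel '[{"dx":0,"dy":0,"dz":0,"rx":0,"ry":0,"rz":0,"grip":0},{"dx":0,"dy":0,"dz":0,"rx":0,"ry":0,"rz":0,"grip":0},{"dx":0,"dy":0,"dz":0,"rx":0,"ry":0,"rz":0,"grip":0}]'
```

```text
time: 6.18
position: [0.5784, 0.2637, 0.1074]
ee_rot: [-3.142, 0.002, -2.738]
force: [-0.7, -0.5, 9.2]
width: 0.0163
grip_force: 78.9
time: 6.55
position: [0.5784, 0.2637, 0.1075]
ee_rot: [-3.141, 0.002, -2.738]
force: [-0.8, -0.7, 8.7]
width: 0.0161
grip_force: 78.6
```

```bash
python3 -m handwheel '[{"dx":0,"dy":0,"dz":-2,"rx":0,"ry":0,"rz":0,"grip":0},{"dx":0,"dy":0,"dz":-5,"rx":0,"ry":0,"rz":0,"grip":0},{"dx":0,"dy":0,"dz":-9,"rx":0,"ry":0,"rz":0,"grip":0},{"dx":0,"dy":0,"dz":-13,"rx":0,"ry":0,"rz":0,"grip":0},{"dx":0,"dy":0,"dz":-15,"rx":0,"ry":0,"rz":0,"grip":0}]'; python3 - <<'E'
from h import *
from plant import *
import pickle
s=read_state();c=camera('wrist');b=camera('side');pickle.dump((s,c,b),open('w4.pkl','wb'))
print(s['position'],s['force'])
p=np.zeros((384,800,3),np.uint8);p[:,:512]=c['img'][...,::-1]
V=b['view']@np.r_[s['position'],1];u,v=(V[:2]/V[2]*b['fx']+[b['cx'],b['cy']]).astype(int);print(u,v)
y0=max(v-40,0);x0=max(u-48,0);q=b['img'][y0:y0+128,x0:x0+96,::-1];q=cv2.resize(q,None,fx=3,fy=3,interpolation=cv2.INTER_CUBIC);print(x0,y0)
p[:q.shape[0],512:512+q.shape[1]]=q;cv2.imwrite('pics/w4.png',p)
print(goto(s,[.511,-.1735,.27],np.radians(176)))
E
```

```text
time: 7.18
position: [0.578, 0.264, 0.2595]
ee_rot: [3.141, 0.003, -2.737]
force: [0.5, -0.1, -1.0]
width: 0.0163
grip_force: 78.5
[0.57797841 0.2639763  0.25947223] [ 0.48207081 -0.14194944 -1.04829847]
238 84
190 44
[array([ 23.37, -37.58,  -1.12]), array([0.0009, 0.0024, 0.4743])]
```

View pics/w4.png

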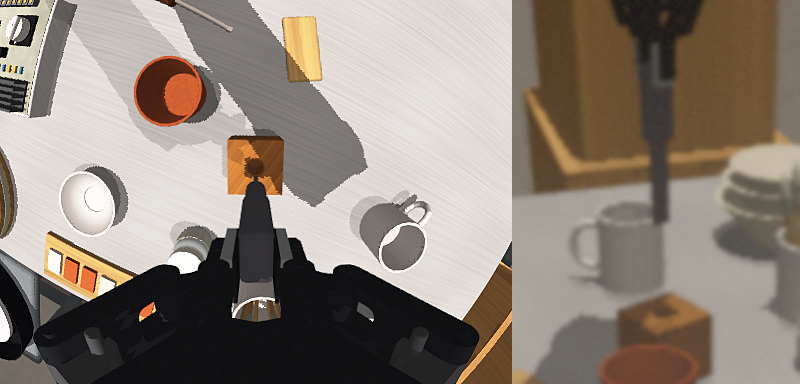

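Tool is held upright, blade tip near (254,180) in the wrist view, over the block.

```bash
python3 - <<'E'
from h import *
import pickle
s,c,b=pickle.load(open('w4.pkl','rb'))
R=Ro.from_euler('xyz',s['ee_rot']).as_matrix()
for o in ([0,0,.096],[0,.009,.078],[0,-.009,.078],[.009,0,.096],[-.009,0,.096],[0,.002,.096],[0,-.002,.096]):print(o,proj(c,s,s['position']+R@np.array(o)).round(1))
g=c['img'].astype(int)
for v in range(164,206,3):print(v,[ '%d/%d'%(g[v,u,0],g[v,u,2]) for u in range(238,272,2)])
E
```

```text
[0, 0, 0.096] [[255.3 184.7]]
[0, 0.009, 0.078] [[265.4 189.5]]
[0, -0.009, 0.078] [[245.  189.5]]
[0.009, 0, 0.096] [[255.3 175.3]]
[-0.009, 0, 0.096] [[255.3 193.9]]
[0, 0.002, 0.096] [[257.4 184.7]]
[0, -0.002, 0.096] [[253.1 184.7]]
164 ['227/69', '201/56', '210/60', '239/70', '98/27', '71/21', '76/22', '84/25', '79/23', '78/23', '82/26', '76/23', '67/23', '103/30', '116/35', '107/32', '104/29']
167 ['220/63', '222/63', '221/63', '165/46', '92/25', '64/18', '63/18', '67/20', '63/20', '63/16', '61/15', '61/20', '56/20', '92/28', '109/31', '107/30', '117/33']
170 ['222/62', '218/61', '211/61', '227/63', '98/30', '68/24', '66/21', '68/21', '68/21', '63/20', '62/21', '61/18', '70/20', '95/28', '106/30', '118/32', '111/32']
173 ['218/63', '211/61', '210/58', '93/25', '110/31', '104/28', '84/22', '64/21', '65/18', '62/19', '61/22', '79/24', '91/27', '110/31', '116/36', '114/33', '113/33']
176 ['208/60', '208/60', '219/62', '223/64', '103/31', '117/35', '112/33', '135/35', '46/38', '40/41', '82/30', '95/26', '106/33', '214/59', '94/27', '201/55', '90/26']
179 ['207/60', '218/62', '207/6
[... 776 characters left out ...]
, '187/57', '227/66', '222/64']
194 ['220/119', '213/97', '213/98', '205/102', '22/34', '41/42', '42/41', '42/43', '44/45', '42/44', '43/43', '42/43', '41/42', '37/39', '156/52', '223/52', '210/50']
197 ['228/217', '229/218', '237/224', '113/105', '37/39', '43/45', '40/43', '41/42', '46/45', '41/43', '46/46', '43/42', '43/44', '42/44', '20/23', '221/210', '229/218']
200 ['227/216', '230/217', '160/151', '33/35', '43/44', '42/44', '44/45', '43/45', '43/43', '43/44', '45/45', '42/44', '43/45', '44/46', '41/43', '10/14', '243/234']
203 ['224/214', '234/222', '113/106', '39/41', '44/44', '43/43', '44/43', '44/44', '42/43', '42/43', '43/44', '44/45', '42/43', '46/48', '40/40', '25/29', '229/214']
```

```bash
python3 -m handwheel '[{"dx":2.5,"dy":-4,"dz":0,"rx":0,"ry":0,"rz":0.04,"grip":0},{"dx":5.5,"dy":-9,"dz":0,"rx":0,"ry":0,"rz":0.1,"grip":0},{"dx":8.5,"dy":-14,"dz":0,"rx":0,"ry":0,"rz":0.16,"grip":0},{"dx":11.5,"dy":-19,"dz":0,"rx":0,"ry":0,"rz":0.22,"grip":0},{"dx":14.5,"dy":-24,"dz":0,"rx":0,"ry":0,"rz":0.28,"grip":0},{"dx":17.5,"dy":-29,"dz":0,"rx":0,"ry":0,"rz":0.35,"grip":0},{"dx":20.5,"dy":-34,"dz":0,"rx":0,"ry":0,"rz":0.42,"grip":0},{"dx":23.4,"dy":-37.6,"dz":0,"rx":0,"ry":0,"rz":0.474,"grip":0}]'; python3 -m handwheel '[{"dx":0,"dy":0,"dz":0,"rx":0,"ry":0,"rz":0,"grip":0},{"dx":0,"dy":0,"dz":2,"rx":0,"ry":0,"rz":0,"grip":0},{"dx":0,"dy":0,"dz":3.5,"rx":0,"ry":0,"rz":0,"grip":0},{"dx":0,"dy":0,"dz":3.5,"rx":0,"ry":0,"rz":0,"grip":0}]'; python3 - <<'E'
from h import *
from plant import *
import pickle
s=read_state();c=camera('wrist');b=camera('side');pickle.dump((s,c,b),open('w5.pkl','wb'))
print(s['position'],s['ee_rot'],s['joint_positions'].round(2))
R=Ro.from_euler('xyz',s['ee_rot']).as_matrix()
uv=proj(c,s,[.511,-.1735,.078])[0];print(uv,proj(c,s,s['position']+R@[0,0,.096]))
x,y=uv.astype(int);q=c['img'][y-50:y+50,x-60:x+60,::-1];q=cv2.resize(q,None,fx=4,fy=4,interpolation=cv2.INTER_CUBIC);print(x-60,y-50)
p=np.zeros((400,800,3),np.uint8);p[:,:480]=q
q=cv2.resize(b['img'][190:270,225:305,::-1],(320,320),interpolation=cv2.INTER_CUBIC);p[:320,480:]=q;cv2.imwrite('pics/w5.png',p)
print(goto(s,[.511,-.1735,.2],np.radians(176)))
E
```

```text
time: 8.28
position: [0.5095, -0.1769, 0.2553]
ee_rot: [3.141, -0.001, 3.068]
force: [1.0, 0.4, -0.1]
width: 0.0165
grip_force: 78.5
time: 8.78
position: [0.5101, -0.1734, 0.2198]
ee_rot: [3.141, -0.002, 3.074]
force: [-0.1, -1.1, -0.3]
width: 0.0164
grip_force: 78.5
[ 0.51005241 -0.17342202  0.21977505] [ 3.14072547e+00 -2.15682967e-03  3.07355733e+00] [ 1.05  0.63 -1.23  1.76  0.63  1.22  1.14]
[254.93291068 176.24402039] [[254.93255865 185.06008739]]
194 126
[array([-0.1 , -0.  ,  1.98]), array([ 0.0009, -0.0022,  0.0018])]
```

View pics/w5.png

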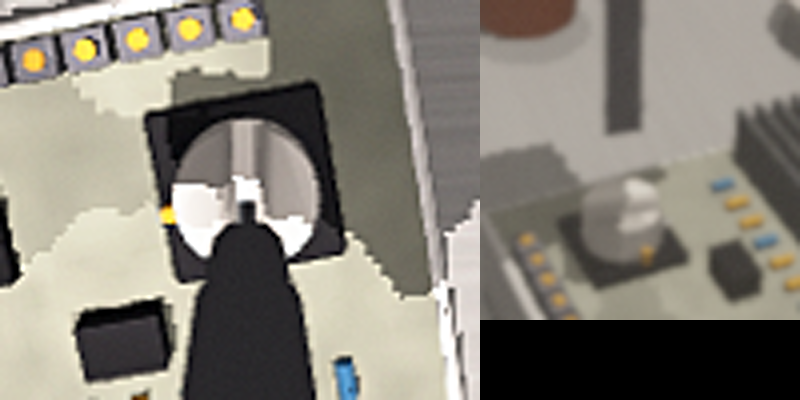

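Blade (248,210 in the crop) lines up with the slot (245,150), direction too. Lowering.

```bash
python3 -m handwheel '[{"dx":0,"dy":0,"dz":2,"rx":0,"ry":0,"rz":0,"grip":0},{"dx":0,"dy":0,"dz":4,"rx":0,"ry":0,"rz":0,"grip":0},{"dx":0,"dy":0,"dz":4.5,"rx":0,"ry":0,"rz":0,"grip":0},{"dx":0,"dy":0,"dz":5,"rx":0,"ry":0,"rz":0,"grip":0},{"dx":0,"dy":0,"dz":5.4,"rx":0,"ry":0,"rz":0,"grip":0},{"dx":0,"dy":0,"dz":5.6,"rx":0,"ry":0,"rz":0,"grip":0},{"dx":0,"dy":0,"dz":5.6,"rx":0,"ry":0,"rz":0,"grip":0}]'
```

```text
time: 9.75
position: [0.5106, -0.1743, 0.1654]
ee_rot: [-3.142, 0.0, 3.072]
force: [0.1, -0.4, -0.8]
width: 0.0161
grip_force: 78.5
```

```bash
python3 -m handwheel '[{"dx":0,"dy":0,"dz":0.2,"rx":0,"ry":0,"rz":0.08,"grip":0},{"dx":0,"dy":0,"dz":0.2,"rx":0,"ry":0,"rz":0.16,"grip":0},{"dx":0,"dy":0,"dz":0.2,"rx":0,"ry":0,"rz":0.26,"grip":0},{"dx":0,"dy":0,"dz":0.2,"rx":0,"ry":0,"rz":0.36,"grip":0},{"dx":0,"dy":0,"dz":0.2,"rx":0,"ry":0,"rz":0.46,"grip":0},{"dx":0,"dy":0,"dz":0.2,"rx":0,"ry":0,"rz":0.56,"grip":0},{"dx":0,"dy":0,"dz":0.2,"rx":0,"ry":0,"rz":0.66,"grip":0},{"dx":0,"dy":0,"dz":0.2,"rx":0,"ry":0,"rz":0.75,"grip":0}]'; python3 -c "
from plant import *
s=read_state();print(s['torque'],s['force'])"; python3 -m handwheel '[{"dx":0,"dy":0,"dz":0,"rx":0,"ry":0,"rz":0.04,"grip":0},{"dx":0,"dy":0,"dz":0,"rx":0,"ry":0,"rz":0.1,"grip":0}]'; python3 -c "
from plant import *
s=read_state();print(s['torque'],s['joint_torque'])"
```

```text
time: 10.75
position: [0.5108, -0.1743, 0.1636]
ee_rot: [3.141, 0.0, 2.319]
force: [0.6, 0.4, -2.5]
width: 0.016
grip_force: 78.4
[ 0.02228082 -0.13988002  0.04776968] [ 0.61531208  0.42753072 -2.48398089]
time: 11.0
position: [0.5108, -0.1743, 0.1635]
ee_rot: [3.141, 0.0, 2.221]
force: [0.6, -0.1, 1.0]
width: 0.0165
grip_force: 78.6
[-0.0917011  -0.07794011  0.07229494] [  0.84162058 -79.06080723 -18.71304631 -31.20855331   0.13049222
   0.26601375   1.527148  ]
```

```bash
for i in 1; do python3 -m handwheel '[{"dx":0,"dy":0,"dz":0,"rx":0,"ry":0,"rz":0.05,"grip":0},{"dx":0,"dy":0,"dz":0,"rx":0,"ry":0,"rz":0.1,"grip":0}]'|sed -n 3p; done;  python3 -c "
from plant import *
s=read_state();print(s['torque'])"; python3 -m handwheel '[{"dx":0,"dy":0,"dz":0,"rx":0,"ry":0,"rz":0.05,"grip":0},{"dx":0,"dy":0,"dz":0,"rx":0,"ry":0,"rz":0.1,"grip":0}]'|sed -n 3p;  python3 -c "
from plant import *
s=read_state();print(s['torque'])"; python3 -m handwheel '[{"dx":0,"dy":0,"dz":0,"rx":0,"ry":0,"rz":0.05,"grip":0},{"dx":0,"dy":0,"dz":0,"rx":0,"ry":0,"rz":0.1,"grip":0}]'|sed -n 3p;  python3 -c "
from plant import *
s=read_state();print(s['torque'])"
```

```text
ee_rot: [3.141, 0.0, 2.121]
[-0.13017363 -0.06178393  0.08331004]
ee_rot: [3.141, 0.0, 2.021]
[-0.23983197 -0.01676332  0.06483006]
ee_rot: [3.141, 0.0, 1.921]
[-0.26240127 -0.01994456  0.06399715]
```

```bash
python3 -m handwheel '[{"dx":0,"dy":0,"dz":0,"rx":0,"ry":0,"rz":0.05,"grip":0},{"dx":0,"dy":0,"dz":0,"rx":0,"ry":0,"rz":0.1,"grip":0}]'|sed -n 3,4p;  python3 -c "
from plant import *
s=read_state();print(s['torque'])"; python3 -m handwheel '[{"dx":0,"dy":0,"dz":0,"rx":0,"ry":0,"rz":0.04,"grip":0},{"dx":0,"dy":0,"dz":0,"rx":0,"ry":0,"rz":0.08,"grip":0}]'|sed -n 3,4p;  python3 -c "
from plant import *
s=read_state();print(s['torque'])"
```

```text
ee_rot: [3.141, 0.0, 1.821]
force: [0.6, -1.2, -0.2]
[-0.27732964  0.01420949  0.04692495]
ee_rot: [3.141, 0.0, 1.74]
force: [0.9, -0.6, 1.2]
[-0.35749035  0.04834448  0.0240009 ]
```

```bash
python3 -m handwheel '[{"dx":0,"dy":0,"dz":0,"rx":0,"ry":0,"rz":0.04,"grip":0},{"dx":0,"dy":0,"dz":0,"rx":0,"ry":0,"rz":0.08,"grip":0}]'|sed -n 2,4p;  python3 - <<'E'
from h import *
from plant import *
import pickle
s=read_state();print(s['torque'],s['joint_positions'].round(2));c=camera('wrist');b=camera('side');a=camera('scene');pickle.dump((s,c,b),open('w6.pkl','wb'))
uv=proj(c,s,[.511,-.1735,.078])[0]
x,y=uv.astype(int);q=c['img'][y-50:y+50,x-50:x+50,::-1]
p=np.zeros((400,800,3),np.uint8);p[:,:400]=cv2.resize(q,(400,400),interpolation=cv2.INTER_CUBIC)
p[:,400:]=cv2.resize(a['img'][225:325,130:230,::-1],(400,400),interpolation=cv2.INTER_CUBIC);cv2.imwrite('pics/w6.png',p)
E
```

```text
position: [0.5107, -0.1744, 0.1634]
ee_rot: [3.141, 0.0, 1.659]
force: [-0.6, -0.9, 2.1]
[-0.38180233  0.05814743  0.34125983] [ 0.83  0.55 -0.84  1.83  0.49  0.98 -0.13]
```

View pics/w6.png

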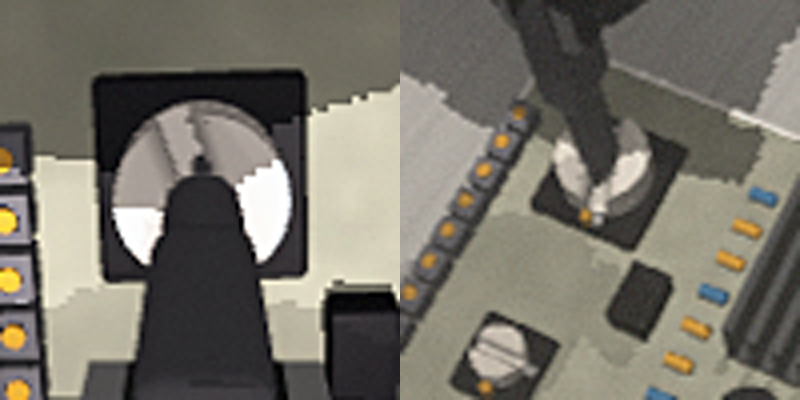

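The slot has followed the blade, with its tab now by the yellow mark (585,215), and torque has jumped to 0.34 N m: end stop. A small confirmation, then unload and lift.

```bash
python3 -m handwheel '[{"dx":0,"dy":0,"dz":0,"rx":0,"ry":0,"rz":0.03,"grip":0},{"dx":0,"dy":0,"dz":0,"rx":0,"ry":0,"rz":0.03,"grip":0}]'|sed -n 3p;  python3 -c "
from plant import *
s=read_state();print(s['torque'])"; python3 -m handwheel '[{"dx":0,"dy":0,"dz":0,"rx":0,"ry":0,"rz":-0.05,"grip":0},{"dx":0,"dy":0,"dz":0,"rx":0,"ry":0,"rz":-0.11,"grip":0},{"dx":0,"dy":0,"dz":0,"rx":0,"ry":0,"rz":-0.11,"grip":0}]'|sed -n 3p;  python3 -c "
from plant import *
s=read_state();print(s['torque'])"
```

```text
ee_rot: [3.141, 0.0, 1.631]
[-0.41489965  0.0324129   0.34901901]
ee_rot: [-3.141, -0.0, 1.741]
[-0.22937632 -0.02041395  0.04569126]
```

```bash
python3 -m handwheel '[{"dx":0,"dy":0,"dz":-1,"rx":0,"ry":0,"rz":0,"grip":0},{"dx":0,"dy":0,"dz":-3,"rx":0,"ry":0,"rz":0,"grip":0},{"dx":0,"dy":0,"dz":-7,"rx":0,"ry":0,"rz":0,"grip":0},{"dx":0,"dy":0,"dz":-11,"rx":0,"ry":0,"rz":0,"grip":0},{"dx":0,"dy":0,"dz":-11,"rx":0,"ry":0,"rz":0,"grip":0}]'; cat >> h.py <<'E'
def tilt(s,tip,yaw,phi):
    "rows values for tool tip (blade middle) at tip with the top leaned phi toward -x of the upright tool"
    R=Ro.from_euler('xyz',s['ee_rot']).as_matrix();Rt=(Ro.from_euler('xyz',[np.pi,0,yaw])*Ro.from_rotvec([0,phi,0])).as_matrix()
    tcp=np.array(tip)-Rt[:,2]*.096
    return tcp.round(4),(R.T@(tcp-s['position'])*100).round(2),Ro.from_matrix(R.T@Rt).as_rotvec().round(3)
E
python3 - <<'E'
from h import *
from plant import *
import pickle
s=read_state();a=camera('scene');c=camera('wrist');pickle.dump((s,a,c),open('w7.pkl','wb'));print(s['joint_positions'].round(2))
yaw=np.radians(100)
e=np.array([np.cos(yaw),np.sin(yaw),0])*.018
print(tilt(s,np.array([.5305,.1257,.125])+e,yaw,.42))
# slot direction after turning, from the scene: bright disc pixels
p=np.zeros((400,800,3),np.uint8);p[:,400:]=cv2.resize(a['img'][225:325,130:230,::-1],(400,400),interpolation=cv2.INTER_CUBIC)
x,y=proj(c,s,[.511,-.1735,.078])[0].astype(int);y0=max(0,y-50);p[:,:400]=cv2.resize(c['img'][y0:y0+100,x-50:x+50,::-1],(400,400),interpolation=cv2.INTER_CUBIC);cv2.imwrite('pics/w7.png',p)
E
```

```text
time: 13.9
position: [0.5119, -0.1742, 0.2771]
ee_rot: [3.137, 0.003, 1.741]
force: [0.3, 0.5, -0.9]
width: 0.0162
grip_force: 78.6
[ 0.9   0.43 -0.94  1.69  0.37  1.2   0.05]
(array([0.5342, 0.1049, 0.2127]), array([27.14,  6.9 ,  6.4 ]), array([ 0.005,  0.423, -0.003]))
```

View pics/w7.png

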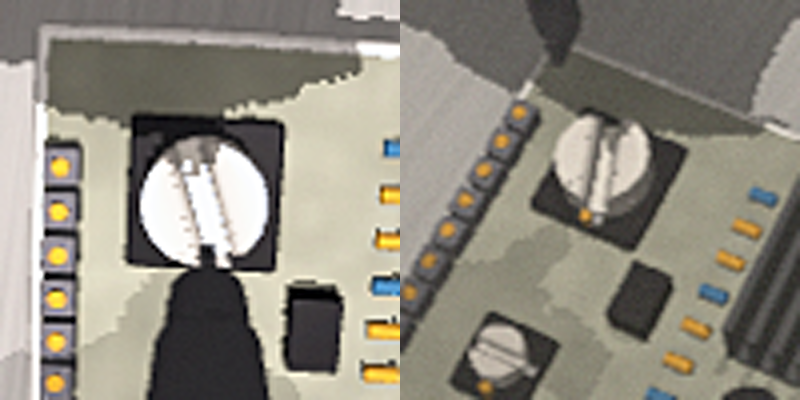

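```bash
python3 - <<'E'
from h import *
import pickle
s1,c1=pickle.load(open('w1.pkl','rb'));s7,a,c7=pickle.load(open('w7.pkl','rb'))
cen=np.array([.511,-.1735])
im=c1['img'].astype(int)[125:145,270:290];k=(im[...,0]-im[...,2])>80;v,u=np.nonzero(k);P=onplane(c1,s1,[[270+u.mean(),125+v.mean()]],.055)[0,:2]-cen
print('mark',P,np.degrees(np.arctan2(P[1],P[0])))
for s,c,ctr in((s1,c1,176),(s7,c7,106)):
    g=c['img'].astype(int).min(2);x,y=proj(c,s,[*cen,.078])[0].astype(int)
    v,u=np.mgrid[y-35:y+35,x-35:x+35];uv=np.c_[u.ravel(),v.ravel()];Q=onplane(c,s,uv,.078)[:,:2]-cen;gg=g[v,u].ravel()
    # omit the half hidden by the held tool
    h=np.array([np.cos(s['ee_rot'][2]),np.sin(s['ee_rot'][2])]);k=(np.hypot(*Q.T)<.017)&(Q@h>(-.004 if s is s7 else -1))
    r={}
    for t in range(ctr-30,ctr+31):
        n=np.array([-np.sin(np.radians(t)),np.cos(np.radians(t))]);b=np.round(Q[k]@n/.0012).astype(int);r[t]=sum(gg[k][b==j].var()*(b==j).sum() for j in set(b))
    t=min(r,key=r.get);print(t,[(q,int(r[q]/1e3)) for q in range(t-6,t+7,2)])
E
```

```text
mark [ 0.00409624 -0.02326953] -80.01624628899714
177 [(171, 319), (173, 209), (175, 148), (177, 137), (179, 202), (181, 316), (183, 427)]
117 [(111, 324), (113, 318), (115, 310), (117, 300), (119, 323), (121, 354), (123, 380)]
```

The stop is confirmed: the slot moved from 177° to about 115°, torque stepped up sharply there, and the small trimmer is unchanged. Now to the cup, leaning the tool so it rests stably.

```bash
python3 -m handwheel '[{"dx":4,"dy":1,"dz":0,"rx":0,"ry":0,"rz":0,"grip":0},{"dx":9,"dy":2.3,"dz":0,"rx":0,"ry":0,"rz":0,"grip":0},{"dx":14,"dy":3.6,"dz":0,"rx":0,"ry":0.05,"rz":0,"grip":0},{"dx":19,"dy":4.9,"dz":0,"rx":0,"ry":0.14,"rz":0,"grip":0},{"dx":23,"dy":5.9,"dz":1,"rx":0,"ry":0.23,"rz":0,"grip":0},{"dx":26,"dy":6.6,"dz":2,"rx":0,"ry":0.33,"rz":0,"grip":0},{"dx":27.1,"dy":6.9,"dz":4,"rx":0,"ry":0.42,"rz":0,"grip":0},{"dx":27.1,"dy":6.9,"dz":4,"rx":0,"ry":0.42,"rz":0,"grip":0}]'; python3 - <<'E'
from h import *
from plant import *
import pickle
s=read_state();a=camera('scene');c=camera('wrist');b=camera('side');pickle.dump((s,a,c,b),open('w8.pkl','wb'));print(s['position'],s['joint_positions'].round(2))
yaw=np.radians(100);e=np.array([np.cos(yaw),np.sin(yaw),0])*.018
for z in(.125,.015):print(tilt(s,np.array([.5305,.1257,z])+e,yaw,.42))
R=Ro.from_euler('xyz',s['ee_rot']).as_matrix();print('tip',s['position']+R@[0,0,.096])
p=np.zeros((400,800,3),np.uint8);p[:384,:512]=c['img'][...,::-1];p[:288,512:]=cv2.resize(b['img'][75:215,180:320,::-1],(288,288));cv2.imwrite('pics/w8.png',p)
E
```

```text
time: 15.0
position: [0.5315, 0.1034, 0.2312]
ee_rot: [-3.137, -0.422, 1.738]
force: [-0.2, 0.1, -0.1]
width: 0.0162
grip_force: 78.5
[0.5315019  0.10343808 0.23122373] [ 0.7   0.62 -1.07  1.74  0.13  1.04 -0.17]
(array([0.5342, 0.1049, 0.2127]), array([-0.67,  0.3 ,  1.73]), array([-0.002, -0.002, -0.006]))
(array([0.5342, 0.1049, 0.1027]), array([-5.17,  0.34, 11.77]), array([-0.002, -0.002, -0.006]))
tip [0.52449    0.14210576 0.14363581]
```

View pics/w8.png

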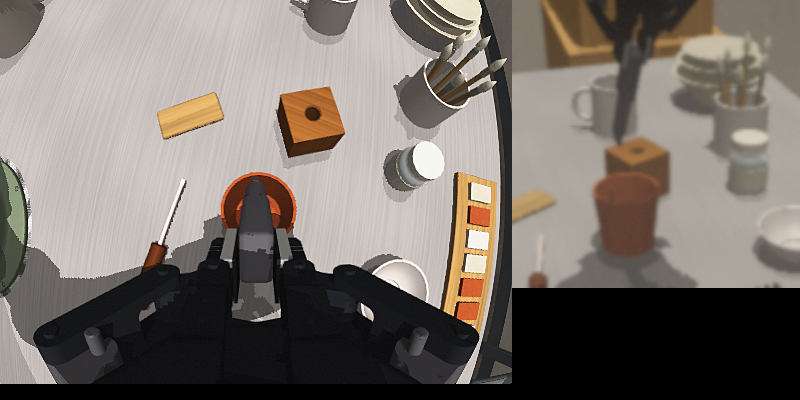

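Tip (255,180) is above the cup's opening (258,203), cup upright. Lowering.

```bash
python3 -m handwheel '[{"dx":-0.7,"dy":0.3,"dz":1.7,"rx":0,"ry":0,"rz":0,"grip":0},{"dx":-2.2,"dy":0.3,"dz":5.1,"rx":0,"ry":0,"rz":0,"grip":0},{"dx":-3.7,"dy":0.3,"dz":8.4,"rx":0,"ry":0,"rz":0,"grip":0},{"dx":-4.7,"dy":0.3,"dz":10.7,"rx":0,"ry":0,"rz":0,"grip":0},{"dx":-5.1,"dy":0.3,"dz":11.6,"rx":0,"ry":0,"rz":0,"grip":0},{"dx":-5.2,"dy":0.3,"dz":11.8,"rx":0,"ry":0,"rz":0,"grip":0},{"dx":-5.2,"dy":0.3,"dz":11.8,"rx":0,"ry":0,"rz":0,"grip":0}]'; python3 - <<'E'
from h import *
from plant import *
s=read_state();R=Ro.from_euler('xyz',s['ee_rot']).as_matrix();print('tip',s['position']+R@[0,0,.096],s['force'])
E
```

```text
time: 16.02
position: [0.5357, 0.1057, 0.105]
ee_rot: [3.14, -0.42, 1.742]
force: [-0.7, -0.3, -0.5]
width: 0.016
grip_force: 78.6
tip [0.52916245 0.14428506 0.01737672] [-0.71295724 -0.28324682 -0.45558065]
```

```bash
python3 -m handwheel '[{"dx":-0.25,"dy":0,"dz":0.6,"rx":0,"ry":0,"rz":0,"grip":0},{"dx":-0.25,"dy":0,"dz":0.6,"rx":0,"ry":0,"rz":0,"grip":0},{"dx":-0.25,"dy":0,"dz":0.6,"rx":0,"ry":0,"rz":0,"grip":0.2},{"dx":-0.25,"dy":0,"dz":0.6,"rx":0,"ry":0,"rz":0,"grip":0.4},{"dx":-0.25,"dy":0,"dz":0.6,"rx":0,"ry":0,"rz":0,"grip":0.7},{"dx":-0.25,"dy":0,"dz":0.6,"rx":0,"ry":0,"rz":0,"grip":0.9},{"dx":-0.25,"dy":0,"dz":0.6,"rx":0,"ry":0,"rz":0,"grip":1},{"dx":-0.25,"dy":0,"dz":0.6,"rx":0,"ry":0,"rz":0,"grip":1}]'; python3 -m handwheel '[{"dx":0,"dy":0,"dz":0,"rx":0,"ry":0,"rz":0,"grip":1},{"dx":0,"dy":0,"dz":-2,"rx":0,"ry":0,"rz":0,"grip":1},{"dx":0,"dy":0,"dz":-5,"rx":0,"ry":0,"rz":0,"grip":1},{"dx":0,"dy":0,"dz":-9,"rx":0,"ry":0,"rz":0,"grip":1},{"dx":0,"dy":0,"dz":-14,"rx":0,"ry":0,"rz":0,"grip":1},{"dx":0,"dy":0,"dz":-14,"rx":0,"ry":0,"rz":0,"grip":1}]'; python3 - <<'E'
from h import *
from plant import *
s=read_state();c=camera('wrist');b=camera('side')
p=np.zeros((400,800,3),np.uint8);p[:384,:512]=c['img'][...,::-1];p[:288,512:]=cv2.resize(b['img'][75:215,180:320,::-1],(288,288));cv2.imwrite('pics/w9.png',p)
E
```

```text
time: 17.02
position: [0.5353, 0.1058, 0.0978]
ee_rot: [-3.142, -0.42, 1.742]
force: [-0.4, -0.6, 0.5]
width: 0.0849
grip_force: 0.0
time: 17.77
position: [0.5467, 0.0483, 0.2282]
ee_rot: [3.137, -0.418, 1.741]
force: [0.2, -1.0, -0.7]
width: 0.0856
grip_force: 0.0
```

View pics/w9.png

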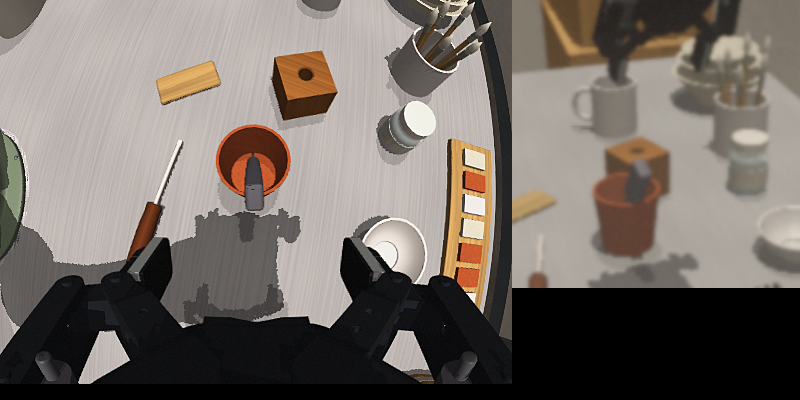

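The tool rests blade down in the standing cup, handle leaning on the near rim at (255,195), and the gripper is clear.

```bash
python3 -c "
from plant import *
print(finish_job())"
```

```text
the job is handed in; nothing more can be done
None
```

The job is handed in at about 18 s: large trimmer turned clockwise to its end stop (62° of turn, then a sharp rise in torque), small trimmer untouched, and the tool blade down in the upright cup.

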